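# Set the running fit of a microscope specimen stage

### The arm

A 6-joint arm with a two-finger parallel gripper is mounted at the origin on the work surface. World frame = base frame: x ahead of the robot, y to its left, z up, the work surface at z = 0. Lengths are in m, angles in rad, forces in N, time in s.
With the tool pointing down it reaches from about 0.25 to 0.725 m from the base axis. Payload 4 kg.
Tool frame: the origin (TCP) lies on the centre line of the jaws, within the pads' length; the fingertips stand 17 mm ahead of it and the grasp point (between the pads) lies 2 mm behind it; z points along the fingers, y is the line along which they close (so a half turn about z gives the same grasp; the last joint's range is limited). The gripper opens to 85 mm and grips with 20 to 120 N. Pads are 22 mm wide; open, the fingers measure 114 mm over their backs; the gripper's body (76 mm by 85 mm) begins 54 mm behind the grasp point. The pads swing forward as they close: fully open they stand 13 mm farther back than shut.
Start: joints at [-1.231, 0.241, 0.005, 1.335, 0, 1.571], TCP at [0.167, -0.471, 0.248] pointing down, gripper open.
Joint ranges: [-2.72, 2.72], [-1.05, 1.87], [-1.09, 1.28], [-1.99, 2.15], [-1.42, 1.44], [-3.14, 3.14]. Speed limits (rad/s): [2.79, 2.79, 3.14, 3.14, 3.14, 3.14].

### API

Orientations are given as a unit quaternion [x, y, z, w].
In Python, from workcell import bot, camera, get_calibration gives the robot as it stands.
- The arm moves only by the tool apply_moves, never from a script. Its argument "steps" is a list of rows, each a list of 3 entries, a list of its own where there are three numbers: the shift along the tool's x, y, z as a fraction of full scale, then the turn, a rotation vector about the tool's x, y, z as a fraction of full scale, then the opening, from 0 (shut) to 1 (fully open). A call has exactly 8 rows; each row shifts and turns the commanded pose from where the row before left it, along the tool's axes as they then stand; what a row does not reach is not made up. Full scale, the value 1, is 20 cm for a shift and pi rad for a turn. A row lasts 1/12 s, in which the tool goes at most 41.7 mm and 7.16 degrees, less where a joint would pass 70% of its speed; a pose out of reach is approached as far as the arm can. A call with a number of a shift or a turn outside -1 to 1 is refused whole. A call with a gripper value outside its range is refused whole. The fingers move at their own pace and stop on an object; the grip force is fixed at half the most. Time passes only in rows, so rows that do not move let the fingers close, or fill a call up. It gives the time, the measured TCP pose, the force, the opening and the grip force at its end, in the units of the state.
- bot.get_obs(): the state, without advancing time (a new reading comes with each control period).
- camera(name): name is "scene" or "top" or "wrist"; returns (picture, depth): 400x640x3 uint8, red, green, blue; 400x640 float32, m along the optical axis (not along the pixel's ray), 0 where there is no reading.
- get_calibration(name): a dict with "fov_y" (degrees; the focal length in pixels is half the picture's height over the tangent of half this angle, whatever the lens; pixels are square), "cx", "cy" (the principal point, pixels), "dist_coeffs" ([k1, k2, p1, p2, k3] as OpenCV has them; the pictures are not rectified), "rvec" (rotation vector, rad) and "tvec" (3), from world to camera coordinates, as OpenCV has them. Camera axes: x right, y down, z forward; pixel columns grow to the right and rows downward; lengths in m; the calibration is good to about 2 mm. A picture is of the moment at which its call begins: read the wrist's pose just before it. get_calibration takes no time and is no camera call; for the wrist camera it gives the pose at the moment of the call.
- bot.job_done(): hands the job in; it is judged then, once.
The state is a dict: "clock": time; "joint_pos": joint angles; "joint_vel": joint speeds; "tau": joint torques, N m; "eef_pos": TCP position; "tool_rot": TCP orientation; "ft_force": force on the tool from outside, world axes, zero at the start; "ft_torque": the same for the moment, N m; "grip_width": finger opening in m; "grasp_force": force on a finger pad.
Only numpy, scipy, OpenCV 4.12 (cv2) and the standard library are available. Lean on these libraries where they do the work, as an engineer would, in place of code of your own. Each camera call takes 0.05 s, during which the arm holds its last target. There are 200 camera calls.

### The job

On the specimen stage in front of the robot, first slide the carriage by its grip until its pointer lines up with the pointer of the index clip. Then turn the thumbscrew clockwise until it seats, back it off a quarter turn so that the carriage keeps its running play, and let the program finish there while still holding the thumbscrew between the fingers, with the pointers still in line. Leave the brush, the jar and the lens cap where they lie.

Things in the scene. Friction and masses are not known exactly. Their poses are not given: they have to be found in the camera images.
- stage_base: Fixed specimen stage: grey plate 220 (x) by 300 (y) by 20 mm on the table, a steel rail along its y. Placed and turned differently each time. Origin: on the underside, 5 mm towards -x of its centre; x points away from the robot, y along the rail, z up. At x -75 mm, y 0 a dark steel clamp block (44 by 60 mm, top 50 mm above the table) carries the thumbscrew; the carriage grip runs at x +15 mm.
- carriage (a joint): Position of the black carriage along the rail, in m: 0 to 0.14, growing towards the stage's +y. It starts between 0 and 0.04. It has about 2 N of friction and stays where it is left.
- carriage_grip (a point): Middle of the carriage's upright black grip block at the height to take it, 67 mm above the table. The block is 24 mm along the stage's x, 18 mm along y (the sliding direction); its top is 7 mm above this point, the carriage's flat top 25 mm below it. A small brass cartridge case on a disc stands 37 mm further along +x, its top 1 mm above this point. Axes as the stage's.
- carriage_pointer (a point): Tip of the thin steel pointer that juts from the carriage's far (+x) edge, 42 mm above the table. Axes as the stage's; it moves only along the stage's y.
- index_tip (a point): Tip of the steel pointer of the index clip, a dark steel block (14 by 16 by 26 mm) fixed near the far (+x) edge of the stage, elsewhere along the rail each time, 30 to 120 mm to the +y side of the carriage pointer's start. Axes as the stage's. The pointers are in line when both tips have the same y in the stage's frame; the tips do not touch (6 mm apart in x).
- clamp_screw (a joint): Turn of the thumbscrew in rad: 0 is seated against a solid stop, negative is backed off; clockwise seen from above makes it grow. It starts 0.8 to 2.4 rad short of its seat (-2.4 to -0.8). A quarter turn back from the seat is -1.57. About 0.05 N m of friction; it stays where it is left and its height does not change.
- screw_grip (a point): Point on the vertical axis of the thumbscrew (clamp_screw) at the height to grip its wing, 84 mm above the table. The steel wing is an upright blade, 50 mm long along this point's x, 10 mm thick along its y (pinch it along y), from 63 (ends 72) to 96 mm above the table. Seated, the wing lies along the stage's x (across the rail); a quarter turn back it lies along the rail.
- brush: Loose green-handled brush, about 170 mm long, lying on the table beyond the far side of the stage; origin at its underside. Leave it alone.
- specimen_jar: Loose amber glass jar, 48 mm across, 60 mm tall, beside the stage at its +y end; origin: centre of the underside. Leave it alone.
- lens_cap: Loose black round lens cap, 56 mm across, 26 mm tall, beside the stage at its -y end; origin: centre of the underside. Leave it alone.

How it is judged:
By the outcome, as a careful person would: the job done as asked, in the order asked, and still so for the second after the job is handed in, while the arm keeps its last pose, push and grip.
It also fails if it takes over 70 s, if anything falls off the work surface, if the arm or the gripper's body presses on something with over 40 N, if the wrist force passes 120 N, or if a joint passes its speed limit or range.

## Working session

There is one attempt and no reset: what is moved stays moved. The work goes in short steps, Python scripts to look and compute and a tool call to move; the robot and the scene stay as the last step left them, time stands still between calls to the robot, and variables do not carry over. Pictures are saved under pics/ and viewed, at most 10 in all, crops included, and the job is handed in when it is done.

Besides the shell and the picture viewer there is one more tool, called after "Emit:" by a JSON object that holds its "op" and its "data", one argument or row to a line. apply_moves: Moves the arm, as the interface text tells. Its arguments: {"type":"object","properties":{"steps":{"type":"array"}},"required":["steps"]}

```bash
mkdir -p pics; ls; cat > h.py <<'E'
import numpy as np, cv2
from workcell import bot, camera, get_calibration
def cal(n):
    c=get_calibration(n); f=200/np.tan(np.radians(c["fov_y"])/2)
    K=np.array([[f,0,c["cx"]],[0,f,c["cy"]],[0,0,1]]); R=cv2.Rodrigues(np.array(c["rvec"],float))[0]
    return K,np.array(c["dist_coeffs"],float),R,np.array(c["tvec"],float).ravel()
def rays(C,px):
    K,d,R,t=C
    u=cv2.undistortPoints(np.array(px,float).reshape(-1,1,2),K,d)[:,0]
    return -R.T@t,np.c_[u,np.ones(len(u))]@R
def plane(C,px,z):
    o,r=rays(C,px); return o+r*((z-o[2])/r[:,2])[:,None]
def cloud(C,D):
    v,u=np.mgrid[0:400,0:640]; o,r=rays(C,np.c_[u.ravel(),v.ravel()])
    P=o+r*D.ravel()[:,None]; P[D.ravel()==0]=np.nan; return P.reshape(400,640,3)
def proj(C,P):
    K,d,R,t=C; return cv2.projectPoints(np.array(P,float).reshape(-1,1,3),cv2.Rodrigues(R)[0],t,K,d)[0][:,0]
E
python3 - <<'E'
from h import *
for n in("top","scene"):
    C=cal(n);im,D=camera(n); np.savez(n+"0.npz",im=im,D=D); cv2.imwrite(f"pics/{n}0.png",im[:,:,::-1]); print(n,-C[2].T@C[3],C[0][0,0])
print(bot.get_obs())
E
```

```text
pics
top [0.40394574 0.04497017 1.12973462] 439.22044638883875
scene [ 1.20426378 -0.28836951  0.60948029] 416.54162390696973
{'clock': 0.1, 'joint_pos': array([-1.23098929e+00,  2.41350052e-01,  3.84198474e-03,  1.33518130e+00,
       -3.16197598e-06,  1.57078900e+00]), 'joint_vel': array([-0.00024389, -0.00218353,  0.00227123, -0.00061207, -0.00048676,
        0.00053773]), 'tau': array([ 1.06787650e-04, -3.73138189e+01,  2.53009772e+01,  1.08590996e-02,
       -6.08016285e-05,  4.43740362e-06]), 'eef_pos': array([ 0.1664736 , -0.47090595,  0.24748926]), 'tool_rot': array([ 9.85600025e-01,  1.69090791e-01, -1.61599698e-04, -9.32626865e-04]), 'ft_force': array([ 0.46726227,  0.60397777, -0.20626546]), 'ft_torque': array([-0.00194462, -0.01602155, -0.03000624]), 'grasp_force': 0.0, 'grip_width': 0.08541189188650376}
```

View pics/top0.png

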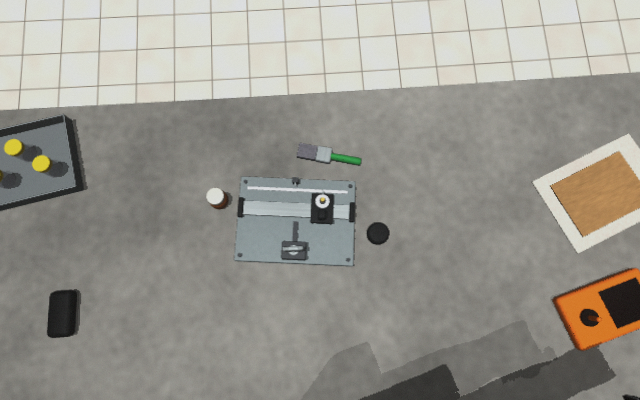

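View pics/scene0.png

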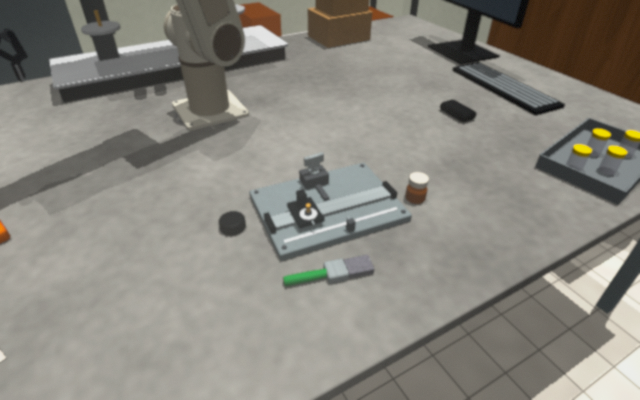

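The top view shows the stage at about (240,177)–(354,265), with +x up and +y to the left. The carriage is at (322,208), the index clip at (296,181) and the thumbscrew at (294,248). Next I'll measure the plate and enlarge the picture.

```bash
python3 - <<'E'
from h import *
C=cal("top");d=np.load("top0.npz");im,D=d["im"],d["D"]
P=cloud(C,D)
s=np.s_[165:280,225:370]
Z=P[...,2]
m=np.zeros((400,640),np.uint8); m[s]=((Z[s]>0.012)&(Z[s]<0.03))
m=cv2.morphologyEx(m,cv2.MORPH_CLOSE,np.ones((15,15)))
n,l,st,_=cv2.connectedComponentsWithStats(m); k=1+st[1:,4].argmax()
c=max(cv2.findContours((l==k).astype(np.uint8),0,2)[0],key=cv2.contourArea)
W=plane(C,c[:,0],0.02)
r=cv2.minAreaRect((W[:,:2]*1000).astype(np.float32)); print("rect",r)
for lo,hi in((.06,.08),(.08,.11)):
    q=P[(Z>lo)&(Z<hi)&(m*0+np.pad(np.ones((115,145)),((165,120),(225,270)))>0)]
    print(lo,len(q)); print(np.round(q[::max(1,len(q)//14)],3).tolist())
big=cv2.resize(im[170:275,230:365],None,fx=5.9,fy=5.6,interpolation=cv2.INTER_CUBIC)
cv2.imwrite("pics/crop0.png",big[:,:,::-1])
E
```

```text
rect ((594.3190307617188, 76.8304443359375), (372.63287353515625, 220.02342224121094), 83.78079986572266)
0.06 95
[[0.638, 0.009, 0.073], [0.634, 0.012, 0.071], [0.63, 0.007, 0.072], [0.607, 0.014, 0.078], [0.605, 0.016, 0.075], [0.603, 0.019, 0.075], [0.602, 0.004, 0.075], [0.599, 0.007, 0.079], [0.597, 0.01, 0.077], [0.595, 0.012, 0.075], [0.593, 0.015, 0.075], [0.591, 0.017, 0.074], [0.587, 0.018, 0.078], [0.586, 0.018, 0.075], [0.586, 0.02, 0.061], [0.511, 0.093, 0.069]]
0.08 101
[[0.589, 0.015, 0.08], [0.52, 0.089, 0.095], [0.518, 0.072, 0.096], [0.517, 0.102, 0.101], [0.517, 0.086, 0.098], [0.516, 0.07, 0.097], [0.516, 0.103, 0.096], [0.515, 0.087, 0.094], [0.513, 0.07, 0.101], [0.513, 0.103, 0.099], [0.512, 0.087, 0.096], [0.511, 0.07, 0.096], [0.511, 0.103, 0.098], [0.51, 0.087, 0.09], [0.51, 0.071, 0.085]]
```

View pics/crop0.png

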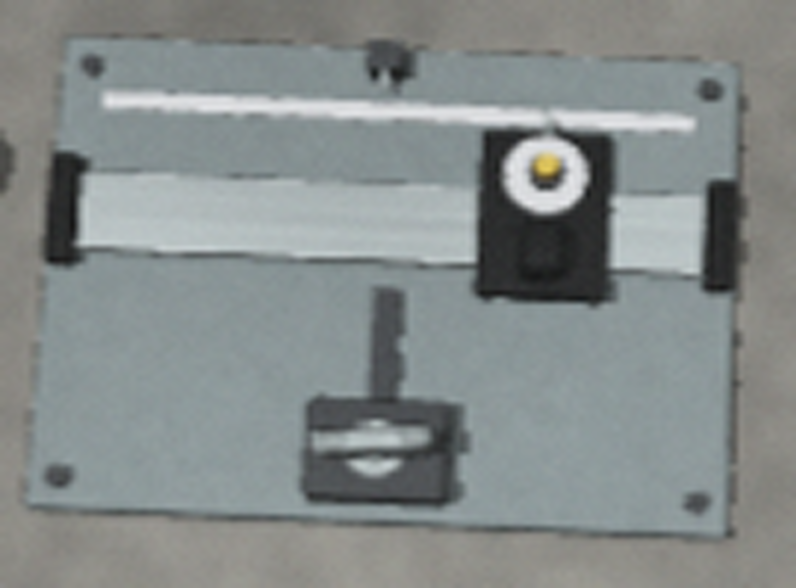

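The enlarged crop (5.9× by 5.6×, origin (230,170)) shows:
- plate corners at (67,38), (740,62), (727,535) and (28,507)
- carriage grip top at about (545,248)
- carriage pointer at about (551,118)
- index tip at about (391,85)
- wing from (313,441) to (440,437), nearly along the rail and slightly past it

```bash
cat >> h.py <<'E'
def stage_from_corners(W):
    M=np.array([[105,150],[105,-150],[-105,-150],[-105,150]])*1e-3+[[.005,0]]*4 if 0 else np.array([[115,150],[115,-150],[-105,-150],[-105,150]])*1e-3
    a=M-M.mean(0); b=W[:,:2]-W[:,:2].mean(0)
    th=np.arctan2((a[:,0]*b[:,1]-a[:,1]*b[:,0]).sum(),(a*b).sum())
    c,s=np.cos(th),np.sin(th); R=np.array([[c,-s],[s,c]]); t=W[:,:2].mean(0)-R@M.mean(0)
    print("th",np.degrees(th),"t",t,"res mm",1000*(W[:,:2]-(M@R.T+t)).round(4).tolist())
    return R,t
E
python3 - <<'E'
from h import *
C=cal("top"); f=lambda p:(np.array(p,float)+.5)/[5.9,5.6]-.5+[230,170]
R,t=stage_from_corners(plane(C,f([(67,38),(740,62),(727,535),(28,507)]),.02))
np.savez("stage.npz",R=R,t=t)
L=lambda n,p,z:print(n,(q:=plane(C,f(p),z)[:,:2]).round(4).tolist(),"stage",((q-t)@R).round(4).tolist())
L("grip",[(545,248)],.074);L("cptr",[(551,118)],.042);L("itip",[(391,85)],.042)
L("wing",[(313,441),(440,437)],.096);L("clamp",[(305,400),(460,403),(455,502),(304,497)],.05)
print("screw",R@[-.075,0]+t)
im=np.load("top0.npz")
P=cloud(C,im["D"]);q=P[240:258,275:320].reshape(-1,3);q=q[(q[:,2]>.09)]
r=cv2.minAreaRect((q[:,:2]*1000).astype(np.float32));print("wingcloud",r,q.mean(0))
c=cv2.fitLine((q[:,:2]*1000).astype(np.float32),2,0,.01,.01).ravel();print(c,np.degrees(np.arctan2(c[1],c[0])))
E
```

```text
th -5.99362688531425 t [0.58960745 0.07906096] res mm [[-0.0015, -0.001], [-0.0005, 0.0008], [0.0011, 0.0016], [0.001, -0.0014], [-0.0015, -0.001], [-0.0005, 0.0008], [0.0011, 0.0016], [0.001, -0.0014], [-0.0015, -0.001], [-0.0005, 0.0008], [0.0011, 0.0016], [0.001, -0.0014], [-0.0015, -0.001], [-0.0005, 0.0008], [0.0011, 0.0016], [0.001, -0.0014], [-0.0015, -0.001], [-0.0005, 0.0008], [0.0011, 0.0016], [0.001, -0.0014], [-0.0015, -0.001], [-0.0005, 0.0008], [0.0011, 0.0016], [0.001, -0.0014], [-0.0015, -0.001], [-0.0005, 0.0008], [0.0011, 0.0016], [0.001, -0.0014], [-0.0015, -0.001], [-0.0005, 0.0008], [0.0011, 0.0016], [0.001, -0.0014], [-0.0015, -0.001], [-0.0005, 0.0008], [0.0011, 0.0016], [0.001, -0.0014], [-0.0015, -0.001], [-0.0005, 0.0008], [0.0011, 0.0016], [0.001, -0.0014], [-0.0015, -0.001], [-0.0005, 0.0008], [0.0011, 0.0016], [0.001, -0.0014], [-0.0015, -0.001], [-0.0005, 0.0008], [0.0011, 0.0016], [0.001, -0.0014], [-0.0015, -0.001], [-0.0005, 0.0008], [0.0011, 0.0016], [0.001, -0.0014], [-0.0015, -0.001], [-0.0005, 0.0008], [0.0011, 0.0016], [0.001, -0.0014], [-0.0015,
[... 28229 characters left out ...]
001], [-0.0005, 0.0008], [0.0011, 0.0016], [0.001, -0.0014]]
grip [[0.5956, 0.0123]] stage [[0.0129, -0.0658]]
cptr [[0.6611, 0.0047]] stage [[0.0789, -0.0665]]
itip [[0.6809, 0.0727]] stage [[0.0915, 0.0032]]
wing [[0.5153, 0.1108], [0.5138, 0.0602]] stage [[-0.0772, 0.0238], [-0.0734, -0.0267]]
clamp [[0.5385, 0.1162], [0.5331, 0.0517], [0.49, 0.0563], [0.4962, 0.1186]] stage [[-0.0547, 0.0316], [-0.0534, -0.0332], [-0.0967, -0.033], [-0.0971, 0.0296]]
screw [0.51501744 0.0868923 ]
wingcloud ((515.0060424804688, 86.445068359375), (47.076255798339844, 10.003196716308594), 87.54887390136719) [0.51491213 0.08748495 0.0962184 ]
[3.3535457e-03 9.9999440e-01 5.1491211e+02 8.7484955e+01] 89.80785
```

Emit:
{"op": "apply_moves", "data": {
  "steps": [
    [[0.177,-0.097,0],[0,0,0],1],
    [[0.177,-0.097,0],[0,0,0],1],
    [[0.177,-0.097,0],[0,0,0],1],
    [[0.177,-0.097,0],[0,0,0],1],
    [[0.177,-0.097,0],[0,0,0],1],
    [[0.177,-0.097,0],[0,0,0],1],
    [[0.177,-0.097,0],[0,0,0],1],
    [[0.177,-0.097,0],[0,0,0],1]
  ]
}}

```text
clock: 0.77
eef_pos: [0.3826, -0.2289, 0.2481]
tool_rot: [0.986, 0.169, -0.0, -0.0]
ft_force: [0.8, -1.2, 0.9]
grip_width: 0.0856
grasp_force: 0.0
```

```bash
sed -i 's/"res mm",.*$/"res mm",((W[:,:2]-(M@R.T+t))*1000).round(1).tolist())/' h.py
cat >> h.py <<'E'
def st():
    from scipy.spatial.transform import Rotation as Q
    o=bot.get_obs(); m=Q.from_quat(o["tool_rot"]).as_matrix()
    print("t %.2f"%o["clock"],"pos",o["eef_pos"].round(4),"yaw %.2f"%np.degrees(np.arctan2(m[1,0],m[0,0])),"z",m[:,2].round(3),"j",np.degrees(o["joint_pos"]).round(1),"F",o["ft_force"].round(1),"T",o["ft_torque"].round(2),"w %.4f g %.1f"%(o["grip_width"],o["grasp_force"]))
    return o,m
def toward(p,yaw=None):
    o,m=st(); print("tool shift frac",(m.T@(np.array(p)-o["eef_pos"])/.2).round(4)); 
E
python3 -c "
from h import *
st()"
```

```text
t 0.77 pos [ 0.3826 -0.2289  0.2481] yaw 19.46 z [-0.  0. -1.] j [-30.9   7.7  -7.3  75.   -0.  129.7] F [ 0.8 -1.2  0.9] T [-0.01 -0.03 -0.01] w 0.0856 g 0.0
```

Emit:
{"op": "apply_moves", "data": {
  "steps": [
    [[0.177,-0.097,0],[0,0,0],1],
    [[0.177,-0.097,0],[0,0,0],1],
    [[0.177,-0.097,0],[0,0,0],1],
    [[0.177,-0.097,0],[0,0,0],1],
    [[0.177,-0.097,0],[0,0,0],1],
    [[0.177,-0.097,0],[0,0,0],1],
    [[0.177,-0.097,0],[0,0,0],1],
    [[0.177,-0.097,0],[0,0,0],1]
  ]
}}

```text
clock: 1.43
eef_pos: [0.5979, 0.0119, 0.2477]
tool_rot: [0.986, 0.169, -0.001, -0.0]
ft_force: [0.7, -1.1, -0.3]
grip_width: 0.0853
grasp_force: 0.0
```

Emit:
{"op": "apply_moves", "data": {
  "steps": [
    [[0,0,0],[0,0,-0.036],1],
    [[0,0,0],[0,0,-0.036],1],
    [[0,0,0],[0,0,-0.036],1],
    [[0,0,0],[0,0,-0.036],1],
    [[0,0,0],[0,0,-0.036],1],
    [[0,0,0],[0,0,-0.036],1],
    [[0,0,0],[0,0,-0.036],1],
    [[0,0,0],[0,0,-0.036],1]
  ]
}}

```text
clock: 2.1
eef_pos: [0.5969, 0.0101, 0.2476]
tool_rot: [0.811, 0.585, -0.001, -0.0]
ft_force: [0.5, 0.0, 0.2]
grip_width: 0.0852
grasp_force: 0.0
```

Emit:
{"op": "apply_moves", "data": {
  "steps": [
    [[0,0,0],[0,0,-0.036],1],
    [[0,0,0],[0,0,-0.036],1],
    [[0,0,0],[0,0,-0.036],1],
    [[0,0,0],[0,0,-0.036],1],
    [[0,0,0],[0,0,-0.036],1],
    [[0,0,0],[0,0,-0.036],1],
    [[0,0,0],[0,0,-0.036],1],
    [[0,0,0],[0,0,-0.036],1]
  ]
}}

```text
clock: 2.77
eef_pos: [0.5968, 0.01, 0.2476]
tool_rot: [0.474, 0.881, -0.0, -0.001]
ft_force: [-0.2, 0.2, 0.5]
grip_width: 0.0855
grasp_force: 0.0
```

Emit:
{"op": "apply_moves", "data": {
  "steps": [
    [[0,0,0],[0,0,-0.036],1],
    [[0,0,0],[0,0,-0.036],1],
    [[0,0,0],[0,0,-0.036],1],
    [[0,0,0],[0,0,-0.036],1],
    [[0,0,0],[0,0,-0.036],1],
    [[0,0,0],[0,0,-0.036],1],
    [[0,0,0],[0,0,-0.036],1],
    [[0,0,0],[0,0,-0.03],1]
  ]
}}

```text
clock: 3.43
eef_pos: [0.5969, 0.01, 0.2476]
tool_rot: [0.05, 0.999, -0.0, -0.001]
ft_force: [0.3, -0.2, 0.7]
grip_width: 0.0855
grasp_force: 0.0
```

```bash
python3 - <<'E'
from h import *
st();im,D=camera("wrist");C=cal("wrist");print("cam",-C[2].T@C[3],C[0][0,0],"axis",C[2][2])
cv2.imwrite("pics/w1.png",im[:,:,::-1]);np.savez("w1.npz",im=im,D=D,K=C[0],d=C[1],R=C[2],t=C[3])
E
```

```text
t 3.43 pos [0.5969 0.01   0.2476] yaw 174.21 z [-0.001 -0.    -1.   ] j [ 1.  25.1 16.4 81.3 -0.   6.7] F [ 0.3 -0.2  0.7] T [-0.01 -0.    0.  ] w 0.0855 g 0.0
cam [0.52543031 0.01726257 0.37351848] 350.43325585484274 axis [ 0.28145235 -0.02728979 -0.95918707]
```

View pics/w1.png

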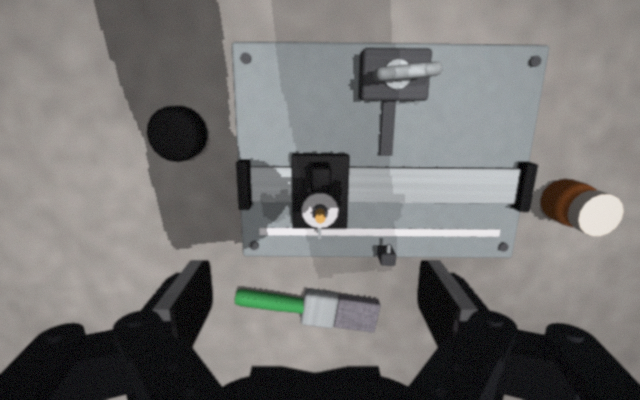

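The wrist view shows the whole stage, with corners near (234,43), (547,45), (514,256) and (244,256). The grip is at about (320,177), the pointers are near (320,235) and (388,243), and the wing is near (410,71). I'll enlarge the middle.

```bash
python3 - <<'E'
from h import *
im=np.load("w1.npz")["im"]
a=cv2.resize(im[140:270,280:410],None,fx=4.5,fy=4.5,interpolation=cv2.INTER_CUBIC)
cv2.imwrite("pics/w1c.png",np.clip(a[:,:,::-1].astype(float)*1.5,0,255).astype(np.uint8))
E
```

```text
(no output)
```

View pics/w1c.png

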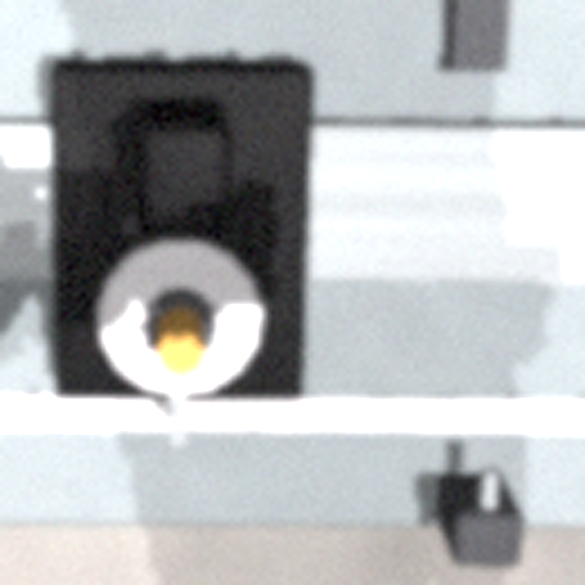

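The crop (×4.5, origin (280,140)) shows the grip top centred at about (186,172), the carriage pointer tip at about (180,441) and the index tip at about (490,472).

```bash
python3 - <<'E'
from h import *
w=np.load("w1.npz");C=(w["K"],w["d"],w["R"],w["t"])
R,t=stage_from_corners(plane(C,[(514,256),(244,256),(234,43),(547,45)],.02))
f=lambda p:(np.array(p,float)+.5)/4.5-.5+[280,140]
L=lambda n,q,z:print(n,(q:=plane(C,q,z)[:,:2]).round(4).tolist(),"stage",((q-t)@R).round(4).tolist())
L("grip",f([(186,172)]),.074);L("cptr",f([(180,441)]),.042);L("itip",f([(490,472)]),.042)
L("carriage corners",f([(55,62),(310,65),(300,397),(62,397)]),.042)
L("wing",[(378,75),(441,68)],.096)
print("screw",R@[-.075,0]+t)
P=cloud(C,w["D"]);q=P[55:95,360:450].reshape(-1,3);q=q[q[:,2]>.091]
print(cv2.minAreaRect((q[:,:2]*1000).astype(np.float32)))
np.savez("stage.npz",R=R,t=t)
E
```

```text
th -5.731013055350637 t [0.58728065 0.0832507 ] res mm [[-1.7, 0.0], [-1.6, 0.7], [1.7, 3.0], [1.6, -3.8]]
grip [[0.5933, 0.0163]] stage [[0.0127, -0.0661]]
cptr [[0.6625, 0.009]] stage [[0.0822, -0.0664]]
itip [[0.6771, 0.0785]] stage [[0.0898, 0.0043]]
carriage corners [[0.5742, -0.0091], [0.5802, 0.0444], [0.6546, 0.0368], [0.6493, -0.0164]] stage [[-0.0038, -0.0932], [-0.0032, -0.0394], [0.0716, -0.0395], [0.0716, -0.0929]]
wing [[0.5141, 0.0662], [0.5137, 0.1133]] stage [[-0.0711, -0.0243], [-0.0762, 0.0225]]
screw [0.51265553 0.09074008]
((512.8811645507812, 90.3160400390625), (49.867427825927734, 10.086877822875977), 89.78529357910156)
```

Emit:
{"op": "apply_moves", "data": {
  "steps": [
    [[0.01,0.02,0.15],[0,0,0],1],
    [[0,0,0.15],[0,0,0],1],
    [[0,0,0.15],[0,0,0],1],
    [[0,0,0.15],[0,0,0],1],
    [[0,0,0.15],[0,0,0],1],
    [[0,0,0.1],[0,0,0],1],
    [[0,0,0.05],[0,0,0],1],
    [[0,0,0],[0,0,0],1]
  ]
}}

```text
clock: 4.15
eef_pos: [0.5932, 0.0141, 0.0651]
tool_rot: [0.054, 0.999, -0.0, -0.003]
ft_force: [0.2, -0.3, -0.2]
grip_width: 0.0853
grasp_force: 0.0
```

Emit:
{"op": "apply_moves", "data": {
  "steps": [
    [[0,0,0],[0,0,0],0],
    [[0,0,0],[0,0,0],0],
    [[0,0,0],[0,0,0],0],
    [[0,0,0],[0,0,0],0],
    [[0,0,0],[0,0,0],0],
    [[0,0,0],[0,0,0],0],
    [[0,0,0],[0,0,0],0],
    [[0,0,0],[0,0,0],0]
  ]
}}

```text
clock: 4.82
eef_pos: [0.5963, 0.0143, 0.0696]
tool_rot: [0.053, 0.999, 0.0, 0.001]
ft_force: [-1.2, 0.6, 5.2]
grip_width: 0.0167
grasp_force: 60.7
```

```bash
python3 -c "
from h import *
o,m=st();s=np.load('stage.npz');print((o['eef_pos'][:2]-s['t'])@s['R'])"
```

```text
t 4.82 pos [0.5963 0.0143 0.0696] yaw 173.90 z [ 0.002  0.    -1.   ] j [ 1.4 31.9 -0.4 57.6  0.   7.5] F [-1.2  0.6  5.2] T [ 0.1   0.23 -0.09] w 0.0167 g 60.7
[ 0.01587592 -0.06766443]
```

Emit:
{"op": "apply_moves", "data": {
  "steps": [
    [[0,0.02,0],[0,0,0],0],
    [[0,0.05,0],[0,0,0],0],
    [[0,0.06,0],[0,0,0],0],
    [[0,0.06,0],[0,0,0],0],
    [[0,0.06,0],[0,0,0],0],
    [[0,0.05,0],[0,0,0],0],
    [[0,0.03,0],[0,0,0],0],
    [[0,0.015,0],[0,0,0],0]
  ]
}}

```text
clock: 5.48
eef_pos: [0.6038, 0.0832, 0.0696]
tool_rot: [0.053, 0.999, -0.0, 0.001]
ft_force: [-0.5, -1.2, 5.8]
grip_width: 0.0169
grasp_force: 60.8
```

Emit:
{"op": "apply_moves", "data": {
  "steps": [
    [[0,0,0],[0,0,0],0],
    [[0,0,0],[0,0,0],0],
    [[0,0,0],[0,0,0],0],
    [[0,0,0],[0,0,0],0],
    [[0,0,0],[0,0,0],0],
    [[0,0,0],[0,0,0],0],
    [[0,0,0],[0,0,0],0],
    [[0,0,0],[0,0,0],0]
  ]
}}

```text
clock: 6.15
eef_pos: [0.6039, 0.0835, 0.0696]
tool_rot: [0.053, 0.999, 0.001, 0.001]
ft_force: [-1.3, 2.0, 5.1]
grip_width: 0.0168
grasp_force: 60.7
```

```bash
python3 - <<'E'
from h import *
o,m=st();s=np.load('stage.npz');print((o['eef_pos'][:2]-s['t'])@s['R'])
im,D=camera("wrist");C=cal("wrist");np.savez("w2.npz",im=im,D=D,K=C[0],d=C[1],R=C[2],t=C[3])
R,t=s['R'],s['t']; p=proj(C,[np.r_[R@[.086,.004]+t,.042]])[0]; print(p)
u,v=np.clip(p,[50,40],[590,360]).astype(int)
a=cv2.resize(np.hstack([im[v-40:v+40,u-50:u+50]]),None,fx=6,fy=6,interpolation=cv2.INTER_CUBIC); print(u,v)
b=cv2.resize(im,(480,300)); cv2.imwrite("pics/w2.png",cv2.vconcat([a[:300,:].copy(),a[300:]])[:,:,::-1]); cv2.imwrite("pics/w2f.png",im[:,:,::-1])
E
```

```text
t 6.15 pos [0.6039 0.0835 0.0696] yaw 173.92 z [ 0.002  0.001 -1.   ] j [ 7.8 33.2  1.9 58.6  0.1 13.9] F [-1.3  2.   5.1] T [ 0.25  0.16 -0.13] w 0.0168 g 60.7
[0.01647808 0.00191524]
[318.74477137 371.77397235]
318 360
```

View pics/w2.png

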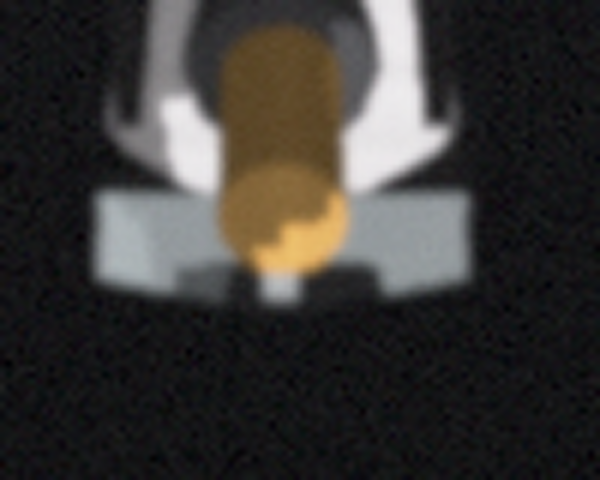

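This shows the case covering the carriage pointer, so the pointers can't be judged from here. I'll release, rise and look from further out.

Emit:
{"op": "apply_moves", "data": {
  "steps": [
    [[0,0,0],[0,0,0],0.7],
    [[0,0,0],[0,0,0],0.7],
    [[0,0,0],[0,0,0],0.7],
    [[0,0,0],[0,0,0],0.7],
    [[0,0,-0.1],[0,0,0],0.7],
    [[0,0,-0.1],[0,0,0],0.7],
    [[0,0,-0.1],[0,0,0],1],
    [[-0.05,0,0],[0,0,0],1]
  ]
}}

```text
clock: 6.87
eef_pos: [0.6141, 0.0821, 0.1328]
tool_rot: [0.053, 0.999, 0.001, 0.003]
ft_force: [0.2, 0.1, 0.1]
grip_width: 0.0813
grasp_force: 0.0
```

Emit:
{"op": "apply_moves", "data": {
  "steps": [
    [[-0.09,0,0],[0,0,0],1],
    [[-0.09,0,0],[0,0,0],1],
    [[0,0,0],[0,0,0],1],
    [[0,0,0],[0,0,0],1],
    [[0,0,0],[0,0,0],1],
    [[0,0,0],[0,0,0],1],
    [[0,0,0],[0,0,0],1],
    [[0,0,0],[0,0,0],1]
  ]
}}

```text
clock: 7.53
eef_pos: [0.6481, 0.078, 0.1284]
tool_rot: [0.053, 0.999, -0.0, -0.0]
ft_force: [-0.5, -0.9, 0.4]
grip_width: 0.0854
grasp_force: 0.0
```

```bash
python3 - <<'E'
from h import *
o,m=st();s=np.load('stage.npz')
im,D=camera("wrist");C=cal("wrist");np.savez("w3.npz",im=im,D=D,K=C[0],d=C[1],R=C[2],t=C[3])
R,t=s['R'],s['t']; p=proj(C,[np.r_[R@[.086,.004]+t,.042]])[0]; print(p)
u,v=np.clip(p,[50,40],[590,360]).astype(int);print(u,v)
cv2.imwrite("pics/w3.png",cv2.resize(im[v-40:v+40,u-50:u+50],None,fx=7,fy=7,interpolation=cv2.INTER_CUBIC)[:,:,::-1])
E
```

```text
t 7.53 pos [0.6481 0.078  0.1284] yaw 173.92 z [-0. -0. -1.] j [ 6.9 35.  14.7 69.7  0.  12.9] F [-0.5 -0.9  0.4] T [-0.03 -0.01  0.02] w 0.0854 g 0.0
[319.07596522 249.65319927]
319 249
```

View pics/w3.png

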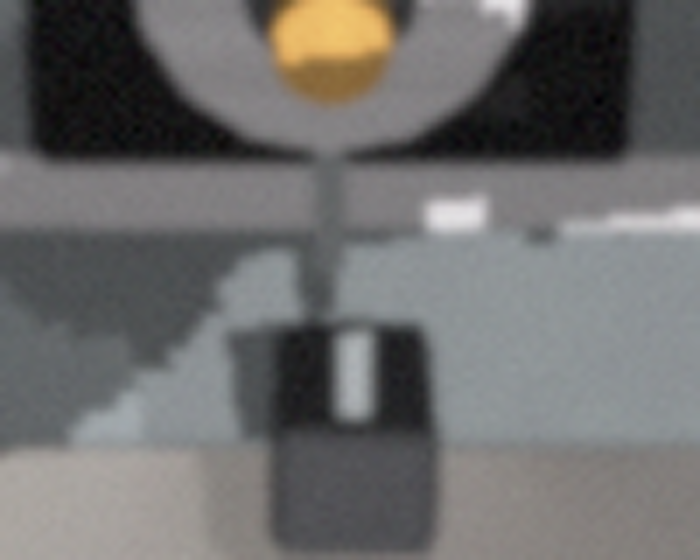

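This crop (×7, origin (269,209)) shows the carriage pointer tip at about (329,250) and the index tip at about (357,330). The dark smear at (318,290) is a shadow. The carriage is still short of the index towards +y, so I'll compute by how much.

```bash
python3 - <<'E'
from h import *
w=np.load("w3.npz");C=(w["K"],w["d"],w["R"],w["t"]);s=np.load('stage.npz');R,t=s['R'],s['t']
f=lambda p:(np.array(p,float)+.5)/7-.5+[269,209]
q=plane(C,f([(329,250),(330,165),(357,330),(355,420),(35,155),(628,155)]),.042)[:,:2]
print(((q-t)@R*1000).round(1)); d=q[5]-q[4]; print("edge ang",np.degrees(np.arctan2(d[1],d[0])))
c=rays(C,[(0,0)])[0]
# grey profile of a few rows, upsampled column centroids of the pointers
g=cv2.cvtColor(w["im"],cv2.COLOR_RGB2GRAY).astype(int)
for r in range(230,271,3): print(r,g[r,306:332])
# grip box in cloud
P=cloud(C,w["D"]);m=(P[...,2]>.069)&(P[...,2]<.078);k=P[m][:,:2];k=(k-t)@R;k=k[(abs(k[:,0]-.014)<.02)&(abs(k[:,1])<.03)];print(len(k),k.min(0) if len(k) else 0,k.max(0) if len(k) else 0)
E
```

```text
[[ 82.1   1.7]
 [ 73.6   1.8]
 [ 90.4   4.3]
 [ 99.8   4.1]
 [ 72.4 -25.5]
 [ 72.8  29.5]]
edge ang 83.89753898832306
230 [ 35  49  55  65  72  76  85  98 114 119 120 113 101  89  82  70  65  51
  47  48  40  34  31  26  21  26]
233 [117 117 114 117 119 116 116 111 104 101 102 105 111 114 117 115 118 114
 116 117 115 115 114 116 117 119]
236 [130 124 129 127 130 129 122 121 109 103 101 106 115 125 127 126 127 129
 126 124 125 125 126 129 133 137]
239 [127 127 129 126 126 127 123 116 107 105 102 105 114 122 125 127 127 127
 126 127 125 126 133 158 199 218]
242 [ 91  93  93  94  92  93  94  90 100  99 100 101  96  97  96  98  95  99
 101 110 112 114 119 132 150 161]
245 [126 132 135 131 119 105  89  89  92 100  99 109 128 141 145 143 143 146
 144 146 148 144 143 142 144 144]
248 [146 144 146 147 134 112  86  85  85  89 102 126 139 143 144 146 143 147
 147 146 144 143 146 145 143 146]
251 [147 146 148 147 140 119  94  86  79  82 101 129 143 146 146 145 146 145
 146 144 143 147 144 146 143 142]
254 [131 129 130 125 123 113  93  75  79  94 106 109 108 114 114 117 122 125
 127 126 126 129 131 139 145 147]
257 [ 80  72  57  46  31  27  37  35  34  40  76 118 147 157 161 141 101  56
  39  33  40  34  51  83 120 137]
260 [ 77  70  53  36  33  30  28  34  32  47  79 132 163 176 168 145  99  52
  33  33  32  35  41  61  97 131]
263 [ 77  72  56  36  30  30  27  26  32  42  78 129 165 172 169 144  97  53
  38  28  35  28  38  52  87 126]
266 [ 79  62  48  34  35  28  32  33  39  44  80 129 162 170 165 141  95  55
  40  33  35  32  38  42  80 121]
269 [ 76  62  53  38  37  41  44  46  44  47  52  69  77  84  83  71  57  44
  41  43  41  41  36  46  70 109]
1559 [ 0.00397832 -0.0068608 ] [0.02750669 0.01112314]
```

Emit:
{"op": "apply_moves", "data": {
  "steps": [
    [[0.09,0,0],[0,0,0],1],
    [[0.09,0,0],[0,0,0],1],
    [[0.05,0,0],[0,0,0],1],
    [[0,0,0],[0,0,0],1],
    [[0,0,0.1],[0,0,0],0.7],
    [[0,0,0.1],[0,0,0],0.7],
    [[0,0,0.1],[0,0,0],0.7],
    [[0,0,0],[0,0,0],0.7]
  ]
}}

```text
clock: 8.25
eef_pos: [0.6006, 0.0824, 0.0643]
tool_rot: [0.053, 0.999, -0.001, -0.003]
ft_force: [-1.5, -0.2, -0.3]
grip_width: 0.0597
grasp_force: 0.0
```

Emit:
{"op": "apply_moves", "data": {
  "steps": [
    [[0,0,0],[0,0,0],0],
    [[0,0,0],[0,0,0],0],
    [[0,0,0],[0,0,0],0],
    [[0,0,0],[0,0,0],0],
    [[0,0,0],[0,0,0],0],
    [[0,0,0],[0,0,0],0],
    [[0,0,0],[0,0,0],0],
    [[0,0,0],[0,0,0],0]
  ]
}}

```text
clock: 8.92
eef_pos: [0.6044, 0.0831, 0.0702]
tool_rot: [0.053, 0.999, 0.0, 0.002]
ft_force: [0.2, 0.8, 6.3]
grip_width: 0.0167
grasp_force: 60.8
```

```bash
python3 -c "
from h import *
o,m=st();s=np.load('stage.npz');print((o['eef_pos'][:2]-s['t'])@s['R'])"
```

```text
t 8.92 pos [0.6044 0.0831 0.0702] yaw 173.90 z [ 0.004  0.001 -1.   ] j [ 7.8 33.1  1.9 58.6  0.  13.9] F [0.2 0.8 6.3] T [ 0.02  0.06 -0.04] w 0.0167 g 60.8
[0.01703413 0.00152333]
```

Emit:
{"op": "apply_moves", "data": {
  "steps": [
    [[0,0.005,0],[0,0,0],0],
    [[0,0.005,0],[0,0,0],0],
    [[0,0.003,0],[0,0,0],0],
    [[0,0,0],[0,0,0],0],
    [[0,0,0],[0,0,0],0],
    [[0,0,0],[0,0,0],0],
    [[0,0,0],[0,0,0],0],
    [[0,0,0],[0,0,0],0]
  ]
}}

```text
clock: 9.58
eef_pos: [0.6046, 0.085, 0.0702]
tool_rot: [0.053, 0.999, -0.0, 0.002]
ft_force: [-0.4, -1.6, 6.0]
grip_width: 0.0166
grasp_force: 61.0
```

```bash
python3 -c "
from h import *
o,m=st();s=np.load('stage.npz');print((o['eef_pos'][:2]-s['t'])@s['R'])"
```

```text
t 9.58 pos [0.6046 0.085  0.0702] yaw 173.88 z [ 0.004 -0.001 -1.   ] j [ 8.  33.2  2.1 58.7 -0.1 14.2] F [-0.4 -1.6  6. ] T [-0.24  0.04 -0.05] w 0.0166 g 61.0
[0.01704966 0.00344762]
```

Emit:
{"op": "apply_moves", "data": {
  "steps": [
    [[0,0,0],[0,0,0],0.7],
    [[0,0,0],[0,0,0],0.7],
    [[0,0,0],[0,0,0],0.7],
    [[0,0,0],[0,0,0],0.7],
    [[0,0,-0.1],[0,0,0],0.7],
    [[0,0,-0.1],[0,0,0],0.7],
    [[0,0,-0.1],[0,0,0],1],
    [[-0.05,0,0],[0,0,0],1]
  ]
}}

```text
clock: 10.25
eef_pos: [0.6143, 0.0849, 0.1327]
tool_rot: [0.053, 0.999, 0.001, 0.003]
ft_force: [0.6, 0.9, 1.1]
grip_width: 0.0814
grasp_force: 0.0
```

Emit:
{"op": "apply_moves", "data": {
  "steps": [
    [[-0.09,0,0],[0,0,0],1],
    [[-0.09,0,0],[0,0,0],1],
    [[0,0,0],[0,0,0],1],
    [[0,0,0],[0,0,0],1],
    [[0,0,0],[0,0,0],1],
    [[0,0,0],[0,0,0],1],
    [[0,0,0],[0,0,0],1],
    [[0,0,0],[0,0,0],1]
  ]
}}

```text
clock: 10.92
eef_pos: [0.6484, 0.0807, 0.1284]
tool_rot: [0.053, 0.999, -0.0, -0.0]
ft_force: [0.7, 0.6, 0.3]
grip_width: 0.0854
grasp_force: 0.0
```

```bash
python3 - <<'E'
from h import *
o,m=st();s=np.load('stage.npz')
im,D=camera("wrist");C=cal("wrist");np.savez("w4.npz",im=im,D=D,K=C[0],d=C[1],R=C[2],t=C[3])
print(C[0][:2,2])
cv2.imwrite("pics/w4.png",cv2.resize(im[209:289,269:369],None,fx=7,fy=7,interpolation=cv2.INTER_CUBIC)[:,:,::-1])
E
```

```text
t 10.92 pos [0.6484 0.0807 0.1284] yaw 173.93 z [-0.  0. -1.] j [ 7.1 35.1 14.8 69.8  0.  13.2] F [0.7 0.6 0.3] T [ 0.01 -0.01 -0.02] w 0.0854 g 0.0
[314.65202348 200.44461226]
```

View pics/w4.png

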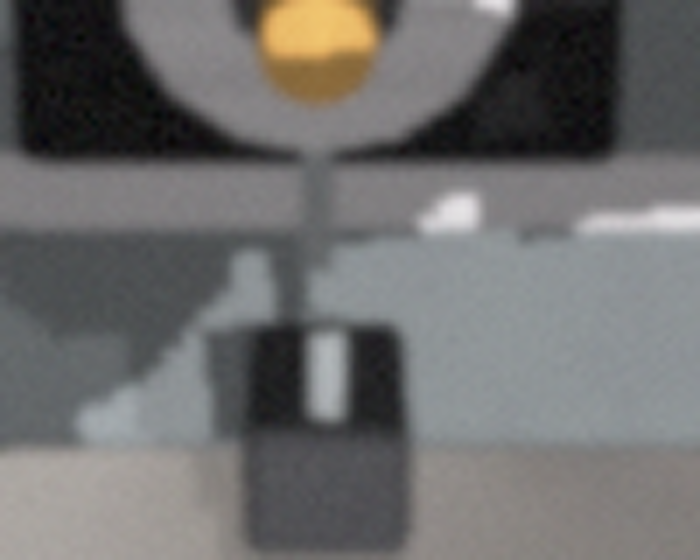

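In this crop the carriage pointer is at column ~317 and the index pointer at ~328, so about 1 mm remains. I'll measure it by centroid.

```bash
cat >> h.py <<'E'
def measure(fn,c0=(306,326),ix=(306,330)):
    w=np.load(fn);C=(w["K"],w["d"],w["R"],w["t"]);s=np.load('stage.npz');t=s['t']
    a=np.radians(-6.05);R=np.array([[np.cos(a),-np.sin(a)],[np.sin(a),np.cos(a)]])
    g=cv2.cvtColor(w["im"],cv2.COLOR_RGB2GRAY).astype(float); out=[]
    for rows,(l,h),sg in((range(233,240),c0,-1),(range(258,267),ix,1)):
        y=[]
        for r in rows:
            p=sg*g[r,l:h]; k=p.argmax(); lo,hi=max(0,k-6),k+7; p=p[lo:hi]; p=np.clip(p-np.median(np.sort(p)[:5])-6,0,None)
            u=l+lo+(p*np.arange(len(p))).sum()/p.sum(); y.append(((plane(C,[(u,r)],.042)[0,:2]-t)@R*1000)[1])
        out.append(np.median(y)); print(u,np.round(y,2))
    print("remaining mm",out[1]-out[0])
E
python3 -c "
from h import *
measure('w3.npz');measure('w4.npz')"
```

```text
315.6233766233766 [2.08 2.09 2.25 2.31 2.25 2.18 2.2 ]
319.1758241758242 [4.58 4.57 4.56 4.57 4.57 4.59 4.58 4.59 4.58]
remaining mm 2.37760252430707
313.9154929577465 [3.69 3.55 3.7  3.62 3.69 3.67 3.69]
315.203288490284 [4.63 4.64 4.63 4.62 4.61 4.62 4.58 4.56 4.53]
remaining mm 0.9294319917739164
```

Emit:
{"op": "apply_moves", "data": {
  "steps": [
    [[0.09,0,0],[0,0,0],1],
    [[0.09,0,0],[0,0,0],1],
    [[0.05,0,0],[0,0,0],1],
    [[0,0,0],[0,0,0],1],
    [[0,0,0.1],[0,0,0],0.7],
    [[0,0,0.1],[0,0,0],0.7],
    [[0,0,0.1],[0,0,0],0.7],
    [[0,0,0],[0,0,0],0.7]
  ]
}}

```text
clock: 11.63
eef_pos: [0.6008, 0.085, 0.0643]
tool_rot: [0.053, 0.999, -0.001, -0.003]
ft_force: [-0.1, 0.1, -0.6]
grip_width: 0.0597
grasp_force: 0.0
```

Emit:
{"op": "apply_moves", "data": {
  "steps": [
    [[0,0,0],[0,0,0],0],
    [[0,0,0],[0,0,0],0],
    [[0,0,0],[0,0,0],0],
    [[0,0,0],[0,0,0],0],
    [[0,0,0],[0,0,0],0],
    [[0,0,0],[0,0,0],0],
    [[0,0.002,0],[0,0,0],0],
    [[0,0.002,0],[0,0,0],0]
  ]
}}

```text
clock: 12.3
eef_pos: [0.6047, 0.0858, 0.0702]
tool_rot: [0.053, 0.999, -0.0, 0.002]
ft_force: [0.6, -1.1, 5.6]
grip_width: 0.0163
grasp_force: 60.9
```

```bash
python3 -c "
from h import *
o,m=st();s=np.load('stage.npz');print((o['eef_pos'][:2]-s['t'])@s['R'])"
```

```text
t 12.30 pos [0.6047 0.0858 0.0702] yaw 173.88 z [ 0.004 -0.001 -1.   ] j [ 8.1 33.2  2.1 58.7 -0.1 14.2] F [ 0.6 -1.1  5.6] T [-0.37  0.07 -0.06] w 0.0163 g 60.9
[0.01707532 0.0042438 ]
```

Emit:
{"op": "apply_moves", "data": {
  "steps": [
    [[0,0.001,0],[0,0,0],0],
    [[0,0,0],[0,0,0],0],
    [[0,0,0],[0,0,0],0],
    [[0,0,0],[0,0,0],0],
    [[0,0,0],[0,0,0],0.7],
    [[0,0,0],[0,0,0],0.7],
    [[0,0,0],[0,0,0],0.7],
    [[0,0,0],[0,0,0],0.7]
  ]
}}

```text
clock: 12.97
eef_pos: [0.603, 0.0865, 0.068]
tool_rot: [0.053, 0.999, -0.0, -0.0]
ft_force: [0.3, 0.5, 0.6]
grip_width: 0.0594
grasp_force: 0.0
```

Emit:
{"op": "apply_moves", "data": {
  "steps": [
    [[0,0,-0.1],[0,0,0],0.7],
    [[0,0,-0.1],[0,0,0],0.7],
    [[0,0,-0.1],[0,0,0],1],
    [[-0.09,0,0],[0,0,0],1],
    [[-0.09,0,0],[0,0,0],1],
    [[-0.05,0,0],[0,0,0],1],
    [[0,0,0],[0,0,0],1],
    [[0,0,0],[0,0,0],1]
  ]
}}

```text
clock: 13.63
eef_pos: [0.6488, 0.0815, 0.1275]
tool_rot: [0.053, 0.999, -0.0, -0.001]
ft_force: [-0.5, 0.0, 0.8]
grip_width: 0.0855
grasp_force: 0.0
```

```bash
python3 - <<'E'
from h import *
o,m=st()
im,D=camera("wrist");C=cal("wrist");np.savez("w5.npz",im=im,D=D,K=C[0],d=C[1],R=C[2],t=C[3])
measure("w5.npz")
E
```

```text
t 13.63 pos [0.6488 0.0815 0.1275] yaw 173.90 z [-0.001  0.    -1.   ] j [ 7.2 35.2 14.9 69.8  0.  13.3] F [-0.5  0.   0.8] T [-0.01  0.02  0.01] w 0.0855 g 0.0
314.05405405405406 [4.67 4.62 4.55 4.65 4.7  4.59 4.63]
313.87464788732393 [4.59 4.57 4.5  4.5  4.46 4.51 4.46 4.48 4.48]
remaining mm -0.1282905690868832
```

Emit:
{"op": "apply_moves", "data": {
  "steps": [
    [[0,0,-0.08],[0,0,0],1],
    [[0.1,0,-0.08],[0,0,0],1],
    [[0.15,-0.037,0],[0,0,0],1],
    [[0.15,0,0],[0,0,0],1],
    [[0.15,0,0],[0,0,0],1],
    [[0.128,0,0],[0,0,0],1],
    [[0,0,0],[0,0,-0.0375],1],
    [[0,0,0],[0,0,-0.0375],1]
  ]
}}

```text
clock: 14.35
eef_pos: [0.5103, 0.0887, 0.1604]
tool_rot: [-0.068, 0.998, -0.0, -0.001]
ft_force: [1.5, -0.1, -0.3]
grip_width: 0.0853
grasp_force: 0.0
```

Emit:
{"op": "apply_moves", "data": {
  "steps": [
    [[0,0,0],[0,0,-0.0375],1],
    [[0,0,0],[0,0,-0.0375],1],
    [[0,0,0],[0,0,-0.0375],1],
    [[0,0,0],[0,0,-0.0375],1],
    [[0,0,0],[0,0,-0.0375],1],
    [[0,0,0],[0,0,-0.0375],1],
    [[0,0,0],[0,0,-0.0375],1],
    [[0,0,0],[0,0,-0.0375],1]
  ]
}}

```text
clock: 15.02
eef_pos: [0.5122, 0.0886, 0.1602]
tool_rot: [-0.513, 0.858, 0.0, -0.0]
ft_force: [0.2, 0.2, -0.2]
grip_width: 0.0851
grasp_force: 0.0
```

Emit:
{"op": "apply_moves", "data": {
  "steps": [
    [[0,0,0],[0,0,-0.0375],1],
    [[0,0,0],[0,0,-0.0375],1],
    [[0,0,0],[0,0,-0.0375],1],
    [[0,0,0],[0,0,-0.0375],1],
    [[0,0,0],[0,0,0],1],
    [[0,0,0],[0,0,0],1],
    [[0,0,0],[0,0,0],1],
    [[0,0,0],[0,0,0],1]
  ]
}}

```text
clock: 15.68
eef_pos: [0.5131, 0.0886, 0.1603]
tool_rot: [-0.697, 0.717, 0.0, -0.0]
ft_force: [0.3, 0.4, -0.8]
grip_width: 0.0855
grasp_force: 0.0
```

```bash
python3 - <<'E'
from h import *
o,m=st()
im,D=camera("wrist");C=cal("wrist");np.savez("w6.npz",im=im,D=D,K=C[0],d=C[1],R=C[2],t=C[3])
print("cam",-C[2].T@C[3])
cv2.imwrite("pics/w6.png",im[:,:,::-1])
P=cloud(C,D);m=(P[...,2]>.091)&(P[...,2]<.101)&(np.hypot(P[...,0]-.514,P[...,1]-.0885)<.035)
q=P[m];print(len(q),cv2.minAreaRect((q[:,:2]*1000).astype(np.float32)),q.mean(0))
v,u=np.where(m);print(u.min(),u.max(),v.min(),v.max())
E
```

```text
t 15.68 pos [0.5131 0.0886 0.1603] yaw -91.68 z [-0. -0. -1.] j [  9.8  19.3  -5.7  65.    0.  -78.5] F [ 0.3  0.4 -0.8] T [ 0.03  0.01 -0.03] w 0.0855 g 0.0
cam [0.51203375 0.01579962 0.28613868]
1303 ((513.7980346679688, 89.70866394042969), (48.970123291015625, 9.979276657104492), 88.67236328125) [0.5136632 0.0885196 0.0949901]
306 323 186 265
```

View pics/w6.png

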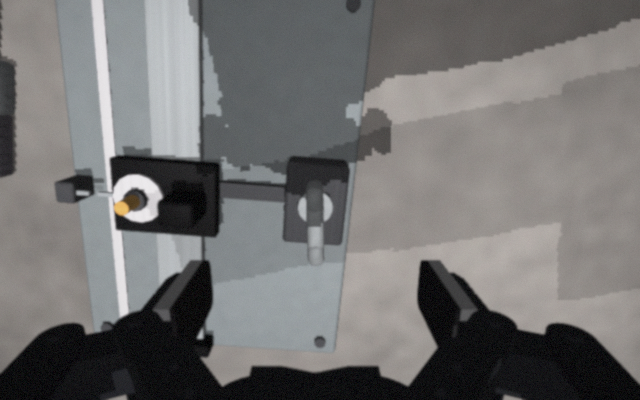

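The wing lies at (315,186–265), centred between the fingers and parallel to the pads. The clamp is clear on both sides, so I'll descend and grip.

Emit:
{"op": "apply_moves", "data": {
  "steps": [
    [[-0.005,-0.003,0.05],[0,0,0],1],
    [[0,0,0.1],[0,0,0],1],
    [[0,0,0.1],[0,0,0],0.7],
    [[0,0,0.08],[0,0,0],0.6],
    [[0,0,0.06],[0,0,0],0.6],
    [[0,0,0],[0,0,0],0.6],
    [[0,0,0],[0,0,0],0.6],
    [[0,0,0],[0,0,0],0.6]
  ]
}}

```text
clock: 16.4
eef_pos: [0.5145, 0.0896, 0.0826]
tool_rot: [-0.697, 0.717, -0.0, 0.0]
ft_force: [0.1, -0.0, 0.1]
grip_width: 0.051
grasp_force: 0.0
```

Emit:
{"op": "apply_moves", "data": {
  "steps": [
    [[0,0,0],[0,0,0],0],
    [[0,0,0],[0,0,0],0],
    [[0,0,0],[0,0,0],0],
    [[0,0,0],[0,0,0],0],
    [[0,0,0],[0,0,0],0],
    [[0,0,0],[0,0,0],0],
    [[0,0,0],[0,0,0],0],
    [[0,0,0],[0,0,0],0]
  ]
}}

```text
clock: 17.07
eef_pos: [0.5131, 0.0897, 0.0832]
tool_rot: [-0.697, 0.717, 0.001, -0.0]
ft_force: [-4.2, 0.3, 6.8]
grip_width: 0.0085
grasp_force: 59.9
```

```bash
python3 -c "
from h import *
st()"
```

```text
t 17.07 pos [0.5131 0.0897 0.0832] yaw -91.59 z [-0.001  0.001 -1.   ] j [  9.9  23.7 -11.9  54.5   0.  -78.5] F [-4.2  0.3  6.8] T [ 0.1   0.76 -0.04] w 0.0085 g 59.9
```

Emit:
{"op": "apply_moves", "data": {
  "steps": [
    [[0,0,0],[0,0,0.02],0],
    [[0,0,0],[0,0,0.03],0],
    [[0,0,0],[0,0,0.03],0],
    [[0,0,0],[0,0,0.03],0],
    [[0,0,0],[0,0,0.03],0],
    [[0,0,0],[0,0,0.03],0],
    [[0,0,0],[0,0,0.03],0],
    [[0,0,0],[0,0,0.03],0]
  ]
}}

```text
clock: 17.73
eef_pos: [0.5129, 0.0898, 0.0832]
tool_rot: [-0.397, 0.918, 0.001, -0.001]
ft_force: [-5.3, 0.1, 5.7]
grip_width: 0.0092
grasp_force: 60.0
```

```bash
python3 -c "
from h import *
st()"
```

```text
t 17.73 pos [0.5129 0.0898 0.0832] yaw -133.23 z [-0.002  0.001 -1.   ] j [  9.9  23.7 -11.9  54.5   0.1 -36.9] F [-5.3  0.1  5.7] T [0.08 0.97 0.07] w 0.0092 g 60.0
```

Emit:
{"op": "apply_moves", "data": {
  "steps": [
    [[0,0,0],[0,0,0.03],0],
    [[0,0,0],[0,0,0.03],0],
    [[0,0,0],[0,0,0.03],0],
    [[0,0,0],[0,0,0.03],0],
    [[0,0,0],[0,0,0.03],0],
    [[0,0,0],[0,0,0.03],0],
    [[0,0,0],[0,0,0.03],0],
    [[0,0,0],[0,0,0.02],0]
  ]
}}

```text
clock: 18.4
eef_pos: [0.5128, 0.09, 0.0832]
tool_rot: [-0.047, 0.999, 0.001, -0.001]
ft_force: [-5.0, 0.3, 6.2]
grip_width: 0.0094
grasp_force: 60.1
```

Emit:
{"op": "apply_moves", "data": {
  "steps": [
    [[0,0,0],[0,0,0.01],0],
    [[0,0,0],[0,0,0.01],0],
    [[0,0,0],[0,0,0.01],0],
    [[0,0,0],[0,0,0.005],0],
    [[0,0,0],[0,0,0.005],0],
    [[0,0,0],[0,0,0],0],
    [[0,0,0],[0,0,0],0],
    [[0,0,0],[0,0,0],0]
  ]
}}

```text
clock: 19.07
eef_pos: [0.5128, 0.0901, 0.0832]
tool_rot: [0.014, 1.0, 0.001, -0.001]
ft_force: [-5.3, 1.5, 6.1]
grip_width: 0.0091
grasp_force: 60.1
```

```bash
python3 -c "
from h import *
st()"
```

```text
t 19.07 pos [0.5128 0.0901 0.0832] yaw 178.43 z [-0.002  0.001 -1.   ] j [  9.9  23.7 -11.9  54.5   0.1  11.5] F [-5.3  1.5  6.1] T [ 0.19  1.   -0.08] w 0.0091 g 60.1
```

Emit:
{"op": "apply_moves", "data": {
  "steps": [
    [[0,0,0],[0,0,0.005],0],
    [[0,0,0],[0,0,0.005],0],
    [[0,0,0],[0,0,0.005],0],
    [[0,0,0],[0,0,0.005],0],
    [[0,0,0],[0,0,0.005],0],
    [[0,0,0],[0,0,0.003],0],
    [[0,0,0],[0,0,0],0],
    [[0,0,0],[0,0,0],0]
  ]
}}

```text
clock: 19.73
eef_pos: [0.5128, 0.0901, 0.0832]
tool_rot: [0.057, 0.998, 0.001, -0.001]
ft_force: [-5.2, 0.2, 6.6]
grip_width: 0.0092
grasp_force: 60.1
```

```bash
python3 -c "
from h import *
st()"
```

```text
t 19.73 pos [0.5128 0.0901 0.0832] yaw 173.44 z [-0.002  0.001 -1.   ] j [  9.9  23.7 -11.9  54.5   0.1  16.5] F [-5.2  0.2  6.6] T [0.2  0.99 0.3 ] w 0.0092 g 60.1
```

Emit:
{"op": "apply_moves", "data": {
  "steps": [
    [[0,0,0],[0,0,0.004],0],
    [[0,0,0],[0,0,0.004],0],
    [[0,0,0],[0,0,0.004],0],
    [[0,0,0],[0,0,0],0],
    [[0,0,0],[0,0,0],0],
    [[0,0,0],[0,0,0],0],
    [[0,0,0],[0,0,0],0],
    [[0,0,0],[0,0,0],0]
  ]
}}

```text
clock: 20.4
eef_pos: [0.5128, 0.0901, 0.0832]
tool_rot: [0.074, 0.997, 0.0, -0.001]
ft_force: [-5.1, 0.8, 6.6]
grip_width: 0.0088
grasp_force: 69.9
```

```bash
python3 -c "
from h import *
o,m=st();print(o['tau'].round(2))"
```

```text
t 20.40 pos [0.5128 0.0901 0.0832] yaw 171.46 z [-0.002  0.001 -1.   ] j [  9.9  23.7 -11.9  54.5   0.1  18.5] F [-5.1  0.8  6.6] T [0.08 0.99 1.26] w 0.0088 g 69.9
[ -1.96 -38.78  22.08  -1.85  -0.34   1.29]
```

Seated: the torque rises to 1.26 N m, and extrapolating back puts the seat at yaw ≈174.0°, which agrees with the stage axis. Next I'll back off to yaw 264° (-96°).

Emit:
{"op": "apply_moves", "data": {
  "steps": [
    [[0,0,0],[0,0,-0.02],0],
    [[0,0,0],[0,0,-0.034],0],
    [[0,0,0],[0,0,-0.034],0],
    [[0,0,0],[0,0,-0.034],0],
    [[0,0,0],[0,0,-0.034],0],
    [[0,0,0],[0,0,-0.034],0],
    [[0,0,0],[0,0,-0.034],0],
    [[0,0,0],[0,0,-0.034],0]
  ]
}}

```text
clock: 21.07
eef_pos: [0.5129, 0.0899, 0.0832]
tool_rot: [-0.325, 0.946, 0.001, -0.001]
ft_force: [-4.4, 0.9, 7.2]
grip_width: 0.0092
grasp_force: 60.1
```

Emit:
{"op": "apply_moves", "data": {
  "steps": [
    [[0,0,0],[0,0,-0.034],0],
    [[0,0,0],[0,0,-0.034],0],
    [[0,0,0],[0,0,-0.034],0],
    [[0,0,0],[0,0,-0.034],0],
    [[0,0,0],[0,0,-0.034],0],
    [[0,0,0],[0,0,-0.034],0],
    [[0,0,0],[0,0,-0.034],0],
    [[0,0,0],[0,0,-0.01],0]
  ]
}}

```text
clock: 21.73
eef_pos: [0.5131, 0.0898, 0.0832]
tool_rot: [-0.66, 0.752, 0.001, -0.0]
ft_force: [-4.6, 1.4, 6.4]
grip_width: 0.0091
grasp_force: 60.0
```

Emit:
{"op": "apply_moves", "data": {
  "steps": [
    [[0,0,0],[0,0,-0.008],0],
    [[0,0,0],[0,0,0],0],
    [[0,0,0],[0,0,0],0],
    [[0,0,0],[0,0,0],0],
    [[0,0,0],[0,0,0],0],
    [[0,0,0],[0,0,0],0],
    [[0,0,0],[0,0,0],0],
    [[0,0,0],[0,0,0],0]
  ]
}}

```text
clock: 22.4
eef_pos: [0.5131, 0.0897, 0.0832]
tool_rot: [-0.668, 0.745, 0.001, -0.0]
ft_force: [-4.2, 0.4, 5.2]
grip_width: 0.0091
grasp_force: 60.0
```

```bash
cat > wing.py <<'E'
from h import *
st()
for n in("wrist","top"):
    im,D=camera(n);C=cal(n);np.savez("f_%s.npz"%n,im=im,D=D,K=C[0],d=C[1],R=C[2],t=C[3])
    P=cloud(C,D);m=(P[...,2]>.088)&(P[...,2]<.101)&(np.hypot(P[...,0]-.514,P[...,1]-.089)<.03);q=P[m]
    print(n,len(q),cv2.minAreaRect((q[:,:2]*1000).astype(np.float32)) if len(q) else 0)
    cv2.imwrite("pics/f_%s.png"%n,im[:,:,::-1])
E
python3 wing.py
```

```text
t 22.40 pos [0.5131 0.0897 0.0832] yaw -96.25 z [-0.001  0.001 -1.   ] j [  9.9  23.7 -11.9  54.5   0.  -73.9] F [-4.2  0.4  5.2] T [0.03 0.86 0.09] w 0.0091 g 60.0
wrist 4074 ((513.674560546875, 89.74553680419922), (36.2663688659668, 40.55338668823242), 34.439815521240234)
top 0 0
```

View pics/f_wrist.png

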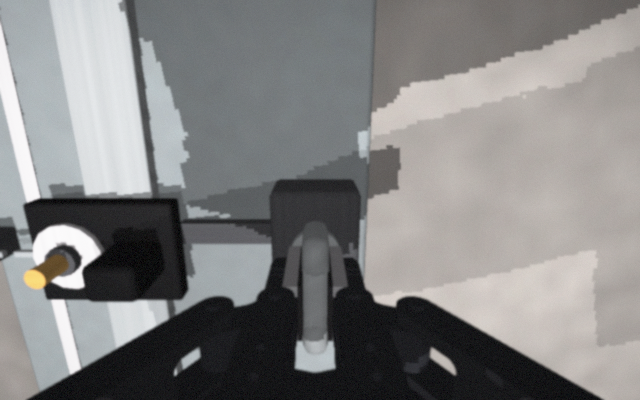

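The last view shows the wing flat between the pads at (315,225–350), along the rail. The carriage is untouched at (110,250). Handing in.

```bash
python3 -c "
from workcell import bot
print(bot.job_done())"
```

```text
the job is handed in; nothing more can be done
None
```

I handed the job in at about 22 s: the pointers measured 0.1 mm apart after the slide, and the thumbscrew was seated, backed off a quarter turn (within about 0.3° by tool angle) and is still held. I did not re-measure the pointers after turning the screw; nothing touched the carriage, brush, jar or lens cap.

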